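# Stop the lathe and throw its chuck guard open

### The arm

A 6-joint arm with a two-finger parallel gripper is mounted at the origin on the work surface. World frame = base frame: x ahead of the robot, y to its left, z up, the work surface at z = 0. Lengths are in m, angles in rad, forces in N, time in s.
With the tool pointing down it reaches from about 0.35 to 0.775 m from the base axis. Payload 7.3 kg.
Tool frame: the origin (TCP) lies midway between the tips of the shut fingers; the grasp point (between the pads) lies 19 mm behind it; z points along the fingers, y is the direction in which the jaws open and shut (so a half turn about z gives the same grasp; the last joint's range is limited). The gripper opens to 92 mm and grips with 3 to 60 N. Pads are 19 mm wide; open, the fingers measure 130 mm over their backs; the gripper's body (75 mm by 190 mm) begins 47 mm behind the grasp point.
Start: joints at [-1.406, 0.342, 1.524, -0, 1.275, -0.146], TCP at [0.161, -0.5, 0.196] pointing down, gripper open.
Joint ranges: [-2.53, 2.53], [-0.77, 2.02], [0.04, 2.7], [-1, 4.14], [0.28, 2.66], [-3.11, 3.11]. Speed limits (rad/s): [2.57, 2.57, 3.14, 3.14, 3.14, 3.14].

### API

Orientations are given as a unit quaternion [x, y, z, w].
In Python, from station import telemetry, capture, camera_model, sign_off gives the robot as it stands.
- The arm moves only by the tool jog_arm, never from a script. Its argument "steps" is a list of rows, each an object with "grip": the finger opening in m, from 0 to 0.0918; "linear": the shift along the tool's x, y, z in m, a list of three; "rot": the turn, a rotation vector about the tool's x, y, z in rad, a list of three. In form: [{"grip": grip, "linear": [tx, ty, tz], "rot": [rx, ry, rz]}, ...]. A call has 1 to 12 rows; each row is the pose to reach, as a shift and turn from the pose commanded when the call began, along the tool's axes at that moment; what a row does not reach only later rows make up. A row lasts 1/8 s, in which the tool goes at most 62.5 mm and 10.7 degrees, less where a joint would pass 70% of its speed; a pose out of reach is approached as far as the arm can. A call with a gripper value outside its range is refused whole. The fingers move at their own pace and stop on an object; the grip force is fixed at half the most. Time passes only in rows, so rows that repeat a pose let the fingers close. It gives the time, the measured TCP pose, the force and the opening at its end, in the units of the state.
- telemetry.state(): the state, without advancing time (a new reading comes with each control period).
- capture(name): name is "side" or "top"; returns (picture, depth): 420x560x3 uint8, red, green, blue; 420x560 float32, m along the optical axis (not along the pixel's ray), 0 where there is no reading.
- camera_model(name): a dict with "K" (3x3 intrinsics, pixels), "T" (4x4, takes a point from camera to world coordinates). Camera axes: x right, y down, z forward; pixel columns grow to the right and rows downward; lengths in m; the calibration is good to about 2 mm. A picture is of the moment at which its call begins. camera_model takes no time and is no camera call.
- sign_off(): hands the job in, once; it reports no verdict.
The state is a dict: "time_s": time; "qpos": joint angles; "dq": joint speeds; "joint_efforts": joint torques, N m; "tcp_pos": TCP position; "tcp_rot": TCP orientation; "force": force on the tool from outside, world axes, zero at the start; "torque": the same for the moment, N m; "grip_width": opening from 0.0 (shut) to 1.0 (fully open).
Only numpy, scipy, OpenCV 4.12 (cv2) and the standard library are available. Lean on these libraries where they do the work, as an engineer would, in place of code of your own. Each camera call takes 0.05 s, during which the arm holds its last target. There are 200 camera calls.

### The job

Stop the bench lathe by pressing the mushroom-headed stop button on its push-button station right down, not the flat start button beside it; then push the chuck guard up by its front lip and swing it over until it lies back on its stop by itself. Only push with the fingertips: do not squeeze or force the thin guard, and leave the carriage and everything lying about as it is.

Things in the scene. Friction and masses are not known exactly. Their poses are not given: they have to be found in the camera images.
- lathe: green bench lathe bolted down crosswise before the robot. Origin on the table below the chuck's middle; x to the lathe's back (away from the robot), y along the spindle to the headstock, z up. mm: headstock x -75 to 185, y 40 to 200, top z 215; chuck 80 across, axis z 130, y -46 to 29; motor cowl x 62 to 182, y -4 to 42, top z 185; bed y -470 to 210, foot x -75 to 75; tailstock y -325 to -490, top z 202
- guard (a joint): chuck guard, a grey bent-sheet hood over the chuck with a clear window at its front, hinged at its back edge. 0 = shut, grows as its front swings up and back (turning about lathe +y), 2.15 rad = leaning back on its stop. Swings freely, about 0.18 kg: let go below about 1.7 rad (over-centre) it falls shut, beyond that it falls back onto its stop
- guard_lip (a point): middle of the guard's front lip (moves with the guard), mid-thickness of its 4 mm sheet; lip 22 mm deep, 90 mm wide along y, sticking out at the front, free air below it to the foot. Side view when shut, (x, z) mm from the hinge axis: hood (-4, 6) to (-105, 2), window down to (-125, -50), lip outward to (-147, -47); this point at (-136, -48.5)
- guard_hinge (a point): point on the guard's hinge axis, half-way along the guard, at (50, -13, 190) mm in the lathe's frame; axes as the lathe's; the hinge axis is its y
- stop_top (a point): centre of the top of the STOP button: black mushroom head 38 mm across, on a grey push-button station (box 75 x 125 mm, 55 mm tall) fixed to the table; the head's top is 82 mm above the table; pressed straight down
- stop (a joint): travel of the stop button, 0 = up, 0.006 m = right down; springs back when let go (2 N to start, 5 N right down)
- start (a joint): travel of the START button: small flat black button, 22 mm across, almost flush in its bezel, 54 mm beside the stop button on the same station, top 62 mm above the table; 0 = up, 0.004 m = down, about 3 N. Not to be pressed
- carriage (a joint): position of the lathe's carriage (with tool post and front handwheel) along the bed, m: 0 = 170 mm from the chuck (lathe y -170), grows to 0.045 towards the tailstock; stays where it is. Body 85 mm along y; tool post top z 165, handwheel and pin stick out at the front to x -142, z 74 to 122. Leave alone
- case: closed wooden collet case, 80 x 125 mm, 51 mm tall, fixed on the table in front of the lathe; origin under its centre. Only in the way
- key_mid (a point): loose chuck key lying on the headstock top: dark T of 90 x 70 mm, 15 mm thick. Point at mid-thickness. Leave alone
- cap_mid (a point): loose white plastic cap, 42 mm across, 38 mm tall, on the headstock top. Its centre. Leave alone
- jaw_mid (a point): loose spare steel chuck jaw, stepped, 44 x 14 x 29 mm, on the headstock top. Point 12 mm up in it. Leave alone
- bush_mid (a point): loose brass bush (ring), 38 mm across, 28 mm tall, on the table in front of the chuck. Its centre. Leave alone
- bar_mid (a point): loose square aluminium bar, 18 x 110 x 18 mm, lying on the table in front of the lathe. Its centre. Leave alone
- oiler_mid (a point): loose white oil bottle with black cap, 48 mm across, 120 mm tall, on the table. Half-way up. Leave alone
- carriage_mid (a point): centre of the carriage's tool post top (lathe x -35, y -162 less the carriage position, z 155 mm). Leave alone

How it is judged:
On the way, in this order (a step that is already met when the one before it is completed fails the run):
1. the stop button is pressed right down while the guard is still shut (value of joint stop above 0.0045 m and value of joint guard below 0.15 rad), for 0.1 s.
2. the guard is swung past its over-centre point and lies back on its stop (value of joint guard above 2 rad), for 0.2 s.
At the end, for the whole second after the job is handed in: the stop button was pressed at least 4.5 of its 6 mm with the guard shut, and has sprung back; the guard then rests open beyond 2.0 rad, still, held by gravity alone; the start button was never pressed; loose things are within 20 mm of where they were (value of joint guard above 2 rad and velocity of joint guard between -0.05 and 0.05 rad/s and value of joint each of stop, start below 0.002 m and distance of each of key_mid, cap_mid, jaw_mid, bush_mid, bar_mid, oiler_mid from where it was at the start of the episode below 0.02 m); the robot touches nothing.
It fails at once if the start button is pressed (value of joint start above 0.0025 m).
It fails at once if the guard is squeezed or forced (over 25 N from the fingers) (contact force between the fingers and guard above 25 N).
It fails at once if the carriage is pushed along more than 10 mm (distance of carriage_mid from where it was at the start of the episode above 0.01 m).
It fails at once if a loose thing is lifted, carried or shoved more than 20 mm (not (distance of each of key_mid, cap_mid, jaw_mid, bush_mid, bar_mid, oiler_mid from where it was at the start of the episode below 0.02 m)).
It also fails if it takes over 61 s, if anything falls off the work surface, if the arm or the gripper's body presses on something with over 40 N, if the wrist force passes 120 N, or if a joint passes its speed limit or range.

## Working session

There is one attempt and no reset: what is moved stays moved. The work goes in short steps, Python scripts to look and compute and a tool call to move; the robot and the scene stay as the last step left them, time stands still between calls to the robot, and variables do not carry over. Pictures are saved under pics/ and viewed, about 8 in all and at most 12, crops included, and the job is handed in when it is done.

Besides the shell and the picture viewer there is one more tool, called as a command line: name --argument value ..., lists and objects as JSON in quotes. jog_arm: Moves the arm, as the interface text tells. Its arguments: {"type":"object","properties":{"steps":{"type":"array"}},"required":["steps"]}

```bash
mkdir -p pics; ls
cat > h.py <<'E'
import numpy as np, cv2
from station import telemetry, capture, camera_model, sign_off
from scipy.spatial.transform import Rotation as R
def grab(n,tag):
    im,d=capture(n); np.savez(f'{tag}.npz',im=im,d=d); return im,d
def save(im,f,crop=None,s=1):
    if crop: a,b,c,e=crop; im=im[b:e,a:c]
    im=cv2.resize(im,None,fx=s,fy=s,interpolation=cv2.INTER_CUBIC)
    cv2.imwrite(f'pics/{f}.png',im[:,:,::-1])
def world(n,d):
    m=camera_model(n);K=np.array(m['K']);T=np.array(m['T'])
    v,u=np.mgrid[:d.shape[0],:d.shape[1]]
    p=np.stack([(u-K[0,2])/K[0,0]*d,(v-K[1,2])/K[1,1]*d,d],-1)
    return p@T[:3,:3].T+T[:3,3]
E
python3 - <<'E'
from h import *
for n in('top','side'):
    im,d=grab(n,n+'0'); save(im,n+'0',s=1.42); m=camera_model(n); print(n,np.round(m['T'],3).tolist(),np.round(m['K'],1).tolist())
print(telemetry.state())
E
```

```text
pics
top [[0.007, -0.982, 0.188, 0.353], [-1.0, -0.012, -0.026, 0.065], [0.028, -0.187, -0.982, 1.238], [0.0, 0.0, 0.0, 1.0]] [[499.6, 0.0, 278.8], [0.0, 499.6, 207.8], [0.0, 0.0, 1.0]]
side [[-0.993, -0.061, 0.1, 0.466], [-0.117, 0.535, -0.836, 0.986], [-0.002, -0.842, -0.539, 0.774], [0.0, 0.0, 0.0, 1.0]] [[524.3, 0.0, 277.2], [0.0, 524.3, 198.8], [0.0, 0.0, 1.0]]
{'time_s': 0.1, 'qpos': array([-1.40596294e+00,  3.42626428e-01,  1.52485390e+00, -2.17349783e-06,
        1.27543378e+00, -1.46007073e-01]), 'dq': array([-0.00142007, -0.00066023, -0.00210663, -0.0011095 , -0.00018895,
       -0.0003657 ]), 'joint_efforts': array([ 1.78805050e-03, -4.32003558e+01, -2.44694084e+01,  7.18938396e-02,
        5.26108558e-02, -5.86471697e-05]), 'tcp_pos': array([ 0.16052944, -0.49945341,  0.19555191]), 'tcp_rot': array([ 9.87946304e-01,  1.54795557e-01, -7.25890335e-06, -6.60691634e-04]), 'force': array([-1.0475859 ,  0.26983339, -0.43739036]), 'torque': array([-0.00185575, -0.04565867,  0.00466901]), 'grip_width': 1.0001349231114285}
```

View pics/top0.png

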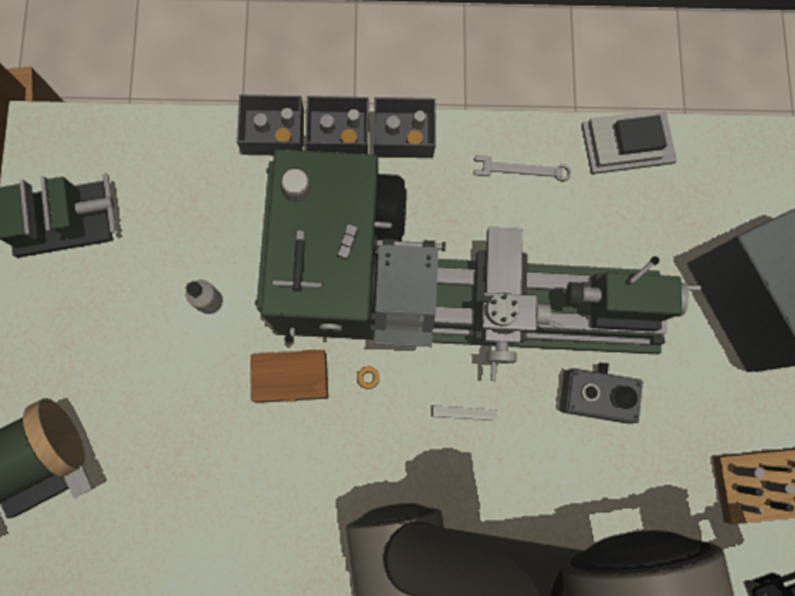

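View pics/side0.png

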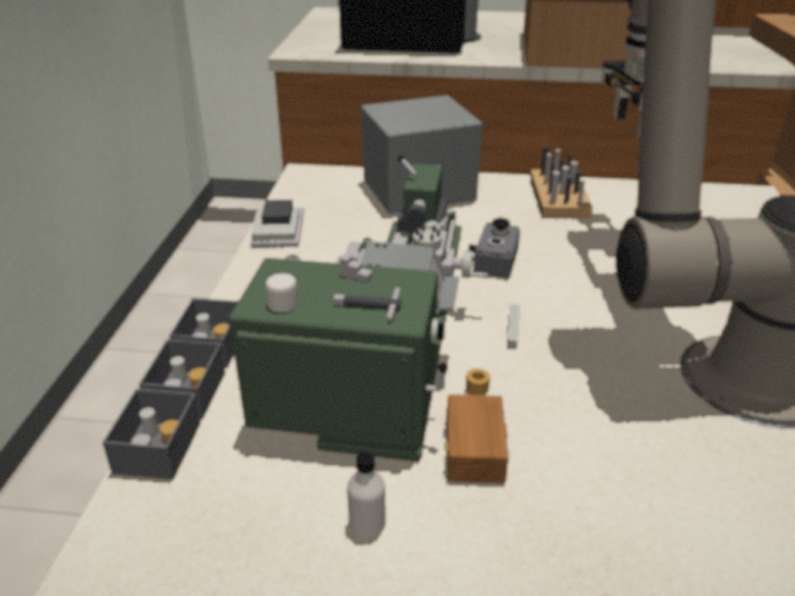

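The top view shows the black stop mushroom at (624,397) with the white-ringed start button to its left at (591,393). The guard spans (375–437, 243–345) with its lip at the bottom, and the brass bush is at (368,377). The side view agrees. Next I'll measure these.

Run:
```python
from h import *
z=np.load('top0.npz');im,d=z['im'],z['d'];W=world('top',d)
def at(u,v):
    u,v=int(round(u/1.42)),int(round(v/1.42));return np.round(np.median(W[v-1:v+2,u-1:u+2].reshape(-1,3),0),3)
for n,p in dict(stop=(624,397),start=(591,393),lipL=(380,341),lipR=(430,342),hoodL=(385,260),hoodR=(430,260),bush=(359,377),bar=(463,411),hsTL=(277,160),hsTR=(370,162),hsBL=(272,320),case=(288,376),tool=(502,310),hw=(490,365),cowl=(395,200)).items(): print(n,at(*p))
# stop head
s=(W[...,2]>.07)&(W[...,2]<.09)
v,u=np.where(s); k=(abs(u-439)<25)&(abs(v-279)<25); q=W[v[k],u[k]]; print('stop',k.sum(),q.mean(0),q.min(0),q.max(0))
# headstock top plane: min area rect
s=((W[...,2]>.2)&(W[...,2]<.225)).astype(np.uint8); s[:, :170]=0;s[:,280:]=0
v,u=np.where(s>0); q=W[v,u]; r=cv2.minAreaRect(q[:,:2].astype(np.float32)*1000); print('hs',len(q),r,cv2.boxPoints(r).round(),np.median(q[:,2]))
# lip
s=(W[...,2]>.13)&(W[...,2]<.152)
v,u=np.where(s); k=(u>255)&(u<312)&(v>225)&(v<250); q=W[v[k],u[k]]; print('lip',k.sum(),q.min(0),q.max(0),q.mean(0),cv2.minAreaRect(q[:,:2].astype(np.float32)*1000))
save(im,'c1',(250,160,320,280),6); save(im,'c2',(380,250,470,310),8)
```

```text
stop [ 0.409 -0.336  0.082]
start [ 0.416 -0.29   0.061]
lipL [0.49  0.06  0.145]
lipR [ 0.491 -0.017  0.144]
hoodL [0.606 0.055 0.199]
hoodR [ 0.607 -0.014  0.196]
bush [0.443 0.095 0.029]
bar [ 0.388 -0.083  0.017]
hsTL [0.755 0.221 0.214]
hsTR [0.755 0.078 0.215]
hsBL [0.517 0.223 0.175]
case [0.441 0.212 0.051]
tool [ 0.539 -0.129  0.155]
hw [ 0.465 -0.131  0.   ]
cowl [0.705 0.04  0.184]
stop 211 [ 0.41056837 -0.34124977  0.07910328] [ 0.39285887 -0.3612848   0.07133836] [ 0.42769047 -0.32287701  0.08845131]
hs 8213 ((500.80352783203125, 138.80340576171875), (547.7674560546875, 202.99057006835938), 0.3497861623764038) [[226. 239.]
 [228.  36.]
 [775.  39.]
 [774. 242.]] 0.21482698276903944
lip 514 [ 0.48344256 -0.01935127  0.13060991] [0.51373964 0.08679138 0.15195382] [0.49828144 0.0267436  0.1441914 ] ((498.6311950683594, 34.15342712402344), (106.1986083984375, 28.382614135742188), 87.7595443725586)
```

View pics/c1.png

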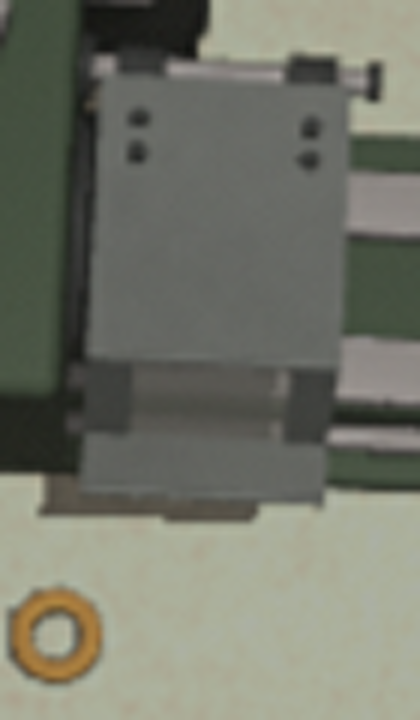

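The crop shows the lip as the strip between (80,435), (325,440), (323,500) and (82,497), with the hinge pin running from (90,65) to (380,80). I'll convert these with known heights.

```bash
cat >> h.py <<'E'
def ray(n,u,v,z):
    m=camera_model(n);K=np.array(m['K']);T=np.array(m['T'])
    r=T[:3,:3]@np.array([(u-K[0,2])/K[0,0],(v-K[1,2])/K[1,1],1]); o=T[:3,3]
    return (o+r*(z-o[2])/r[2]).round(4)
E
python3 - <<'E'
from h import *
for n,(x,y),z in [('lipFL',(82,497),.145),('lipFR',(323,500),.145),('pinL',(100,66),.19),('pinR',(370,80),.19),('hoodFL',(90,360),.194),('hoodFR',(338,365),.194),('hoodBL',(103,80),.198),('hoodBR',(350,84),.198)]:
    print(n,ray('top',250+(x+.5)/6-.5,160+(y+.5)/6-.5,z))
z=np.load('top0.npz');W=world('top',z['d'])
s=((abs(W[...,2]-.215)<.006)&(W[...,0]>.5)&(W[...,1]>.05)).astype(np.uint8)
s=cv2.morphologyEx(cv2.morphologyEx(s,cv2.MORPH_OPEN,np.ones((5,5))),cv2.MORPH_CLOSE,np.ones((15,15)))
n,l,st,_=cv2.connectedComponentsWithStats(s); i=1+st[1:,4].argmax(); v,u=np.where(l==i)
P=np.array([ray('top',a,b,.215)[:2] for a,b in zip(u,v)]); print(cv2.boxPoints(cv2.minAreaRect((P*1000).astype(np.float32))))
# bed rails front edge (foot) at table
for u,v in [(440,346),(655,352)]: print(ray('top',u/1.42,v/1.42,0.03))
for u,v in [(490,340),(512,345),(490,372),(490,380)]: print('hw',ray('top',u/1.42,v/1.42,0.11))
E
```

```text
lipFL [0.4843 0.0702 0.145 ]
lipFR [ 0.4841 -0.0182  0.145 ]
pinL [0.6353 0.0655 0.19  ]
pinR [ 0.6315 -0.0321  0.19  ]
hoodFL [0.527  0.0678 0.194 ]
hoodFR [ 0.5263 -0.0199  0.194 ]
hoodBL [0.628  0.0644 0.198 ]
hoodBR [ 0.6278 -0.0242  0.198 ]Traceback (most recent call last):
  File "<stdin>", line 8, in <module>
  File "h.py", line 16, in ray
    m=camera_model(n);K=np.array(m['K']);T=np.array(m['T'])
ValueError: time passes only in moves, steps and waits
```

```bash
cat >> h.py <<'E'
def shift(p,q=None):
    "tool-frame shift and rotvec from the present pose to world position p (and rotation matrix q)"
    s=telemetry.state(); A=R.from_quat(s['tcp_rot']); t=A.inv().apply(np.array(p)-s['tcp_pos'])
    return t.round(4), (A.inv()*R.from_matrix(q)).as_rotvec().round(4) if q is not None else None
E
python3 - <<'E'
from h import *
print(ray('top',(624+.5)/1.42-.5,(397+.5)/1.42-.5,.082))
print(shift([.4105,-.342,.19]),shift([.4105,-.342,.1]))
z=np.load('top0.npz');save(z['im'],'c2',(380,250,470,310),8)
E
```

```text
[ 0.41   -0.3379  0.082 ]
(array([ 0.2861, -0.0734,  0.0057]), None) (array([ 0.2861, -0.0733,  0.0957]), None)
```

View pics/c2.png

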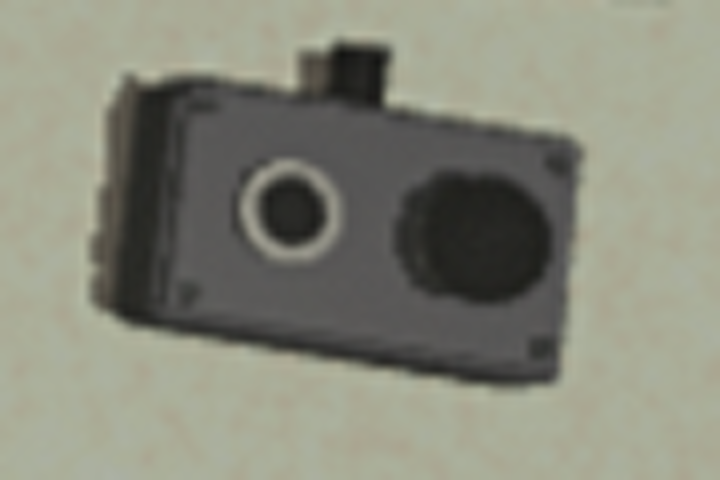

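The mushroom head is centred at crop (487,240) and start at (291,211), so the target is about (0.410, -0.341). I'll move over it with the fingers shut.

jog_arm --steps '[{"grip":0,"linear":[0.06,-0.015,0],"rot":[0,0,0]},{"grip":0,"linear":[0.12,-0.03,0],"rot":[0,0,0]},{"grip":0,"linear":[0.18,-0.045,0],"rot":[0,0,0]},{"grip":0,"linear":[0.24,-0.06,0],"rot":[0,0,0]},{"grip":0,"linear":[0.286,-0.074,0.006],"rot":[0,0,0]},{"grip":0,"linear":[0.286,-0.074,0.05],"rot":[0,0,0]},{"grip":0,"linear":[0.286,-0.074,0.095],"rot":[0,0,0]},{"grip":0,"linear":[0.286,-0.074,0.095],"rot":[0,0,0]},{"grip":0,"linear":[0.286,-0.074,0.095],"rot":[0,0,0]},{"grip":0,"linear":[0.286,-0.074,0.095],"rot":[0,0,0]}]'

```text
time_s: 1.35
tcp_pos: [0.411, -0.3431, 0.1031]
tcp_rot: [0.988, 0.155, 0.001, 0.002]
force: [-0.4, 0.9, -0.5]
grip_width: 0.011
```

jog_arm --steps '[{"grip":0,"linear":[-0.001,0,0.012],"rot":[0,0,0]},{"grip":0,"linear":[-0.001,0,0.02],"rot":[0,0,0]},{"grip":0,"linear":[-0.001,0,0.024],"rot":[0,0,0]},{"grip":0,"linear":[-0.001,0,0.026],"rot":[0,0,0]},{"grip":0,"linear":[-0.001,0,0.026],"rot":[0,0,0]},{"grip":0,"linear":[-0.001,0,0.026],"rot":[0,0,0]}]'

```text
time_s: 2.1
tcp_pos: [0.4094, -0.3424, 0.0753]
tcp_rot: [0.988, 0.155, 0.0, 0.0]
force: [0.9, -0.3, -0.4]
grip_width: 0.002
```

Run:
```python
from h import *
print({k:telemetry.state()[k].round(3) for k in('tcp_pos','force','torque')})
a,d=grab('top','top1'); b,e=grab('side','side1')
A=cv2.resize(a[235:325,370:490],(600,450)); save(A,'p1')
B=cv2.resize(b[120:230,290:400],(600,600)); save(B,'p1s')
W=world('side',e); print(camera_model('side')['K'][0][0])
```

```text
{'tcp_pos': array([ 0.409, -0.342,  0.075]), 'force': array([ 0.889, -0.343, -0.448]), 'torque': array([-0.004, -0.023,  0.045])}
524.32870622226
```

View pics/p1s.png

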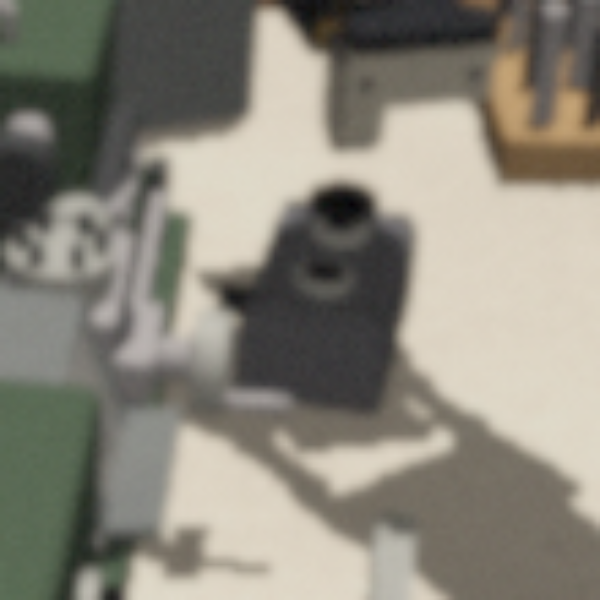

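The side crop shows the mushroom head at (343,205). The finger tip is at about (355,140), above and behind it, so I'll check this against the projected TCP.

Run:
```python
from h import *
P=np.array([[.4094,-.3424,.0753],[.41,-.341,.082]])
for n in('side','top'):
    m=camera_model(n);K,T=np.array(m['K']),np.array(m['T'])
    c=(P-T[:3,3])@T[:3,:3]; print(n,[(K@(x/x[2]))[:2].round(1).tolist() for x in c])
    z=np.load(n+'1.npz');W=world(n,z['d'])
    if n=='side':
        for u,v in [(352,157),(353,158),(355,140),(350,139),(348,162)]: print(u,v,W[v,u].round(3))
    im=z['im']
print(camera_model('side')['T'])
```

```text
side [[352.8, 156.9], [352.8, 155.0]]
352 157 [ 0.412 -0.329  0.082]
353 158 [ 0.409 -0.332  0.077]
355 140 [ 0.408 -0.324  0.137]
350 139 [ 0.421 -0.346  0.129]
348 162 [ 0.422 -0.338  0.061]
top [[440.2, 279.9], [440.6, 279.5]]
[[-0.99307626 -0.06149609  0.10008881  0.46603928]
 [-0.11745184  0.53534951 -0.83642451  0.98581277]
 [-0.00214566 -0.84238894 -0.53886572  0.77445614]
 [ 0.          0.          0.          1.        ]]
```

View pics/p1.png

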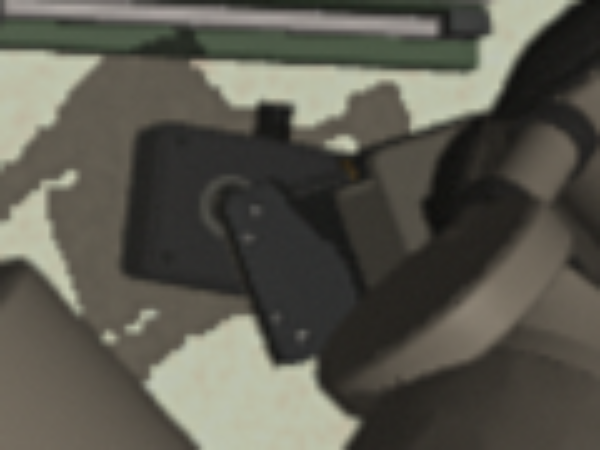

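Run:
```python
from h import *
m=camera_model('side');K,T=np.array(m['K']),np.array(m['T'])
c=(np.array([.1605,-.4995,.1956])-T[:3,3])@T[:3,:3]; print('start tip',(K@(c/c[2]))[:2]*1.42)
z=np.load('side1.npz');save(z['im'],'p2s',(300,60,460,180),5)
W=world('side',z['d']);print(W[130:162:3,353].round(3))
```

```text
start tip [627.69956752 141.23624044]
[[ 0.419 -0.252  0.2  ]
 [ 0.418 -0.251  0.192]
 [ 0.417 -0.249  0.185]
 [ 0.417 -0.252  0.175]
 [ 0.413 -0.323  0.131]
 [ 0.412 -0.323  0.122]
 [ 0.403 -0.54   0.003]
 [ 0.403 -0.526 -0.   ]
 [ 0.41  -0.341  0.085]
 [ 0.409 -0.338  0.077]
 [ 0.409 -0.32   0.077]]
```

View pics/p2s.png

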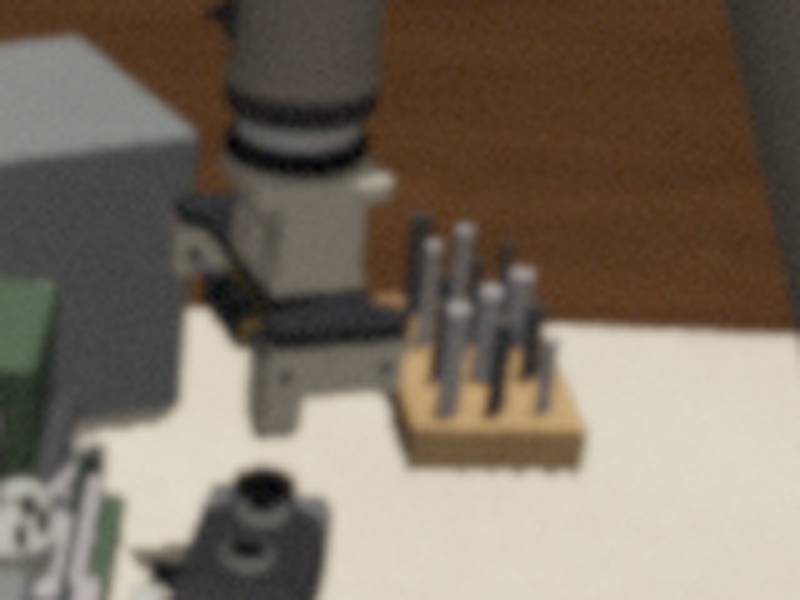

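The enlarged view shows the shut finger tips at (275,430), clearly above the mushroom head at (263,488). Depth puts the tips at z≈0.118 while the reported TCP is 0.075, so the real tips sit about 42 mm behind the reported TCP. I'll trust the picture and the force reading, and descend carefully.

jog_arm --steps '[{"grip":0,"linear":[0,0,0.012],"rot":[0,0,0]},{"grip":0,"linear":[0,0,0.024],"rot":[0,0,0]},{"grip":0,"linear":[0,0,0.03],"rot":[0,0,0]},{"grip":0,"linear":[0,0,0.033],"rot":[0,0,0]},{"grip":0,"linear":[0,0,0.035],"rot":[0,0,0]},{"grip":0,"linear":[0,0,0.035],"rot":[0,0,0]}]'

```text
time_s: 2.95
tcp_pos: [0.4094, -0.3424, 0.0443]
tcp_rot: [0.988, 0.155, 0.0, 0.001]
force: [-9.3, 9.7, 39.9]
grip_width: 0.004
```

jog_arm --steps '[{"grip":0,"linear":[0,0,-0.003],"rot":[0,0,0]},{"grip":0,"linear":[0,0,-0.003],"rot":[0,0,0]}]'

```text
time_s: 3.2
tcp_pos: [0.4094, -0.3423, 0.0448]
tcp_rot: [0.988, 0.155, 0.0, 0.001]
force: [-4.5, 4.5, 18.7]
grip_width: 0.007
```

Run:
```python
from h import *
s=telemetry.state();print({k:np.round(s[k],4) for k in('tcp_pos','force','torque')})
b,e=grab('side','side2'); save(b,'p3s',(310,110,410,185),8)
W=world('side',e);print(W[138:170:2,353].round(3))
```

```text
{'tcp_pos': array([ 0.4094, -0.3423,  0.0448]), 'force': array([-4.4908,  4.4606, 18.7256]), 'torque': array([ 0.728 ,  0.7167, -0.0618])}
[[ 0.417 -0.251  0.178]
 [ 0.416 -0.252  0.172]
 [ 0.416 -0.247  0.169]
 [ 0.415 -0.253  0.16 ]
 [ 0.415 -0.249  0.156]
 [ 0.415 -0.251  0.149]
 [ 0.414 -0.25   0.144]
 [ 0.411 -0.322  0.101]
 [ 0.41  -0.323  0.094]
 [ 0.409 -0.336  0.082]
 [ 0.409 -0.336  0.075]
 [ 0.409 -0.326  0.074]
 [ 0.408 -0.332  0.065]
 [ 0.408 -0.331  0.059]
 [ 0.407 -0.326  0.055]
 [ 0.408 -0.297  0.064]]
```

View pics/p3s.png

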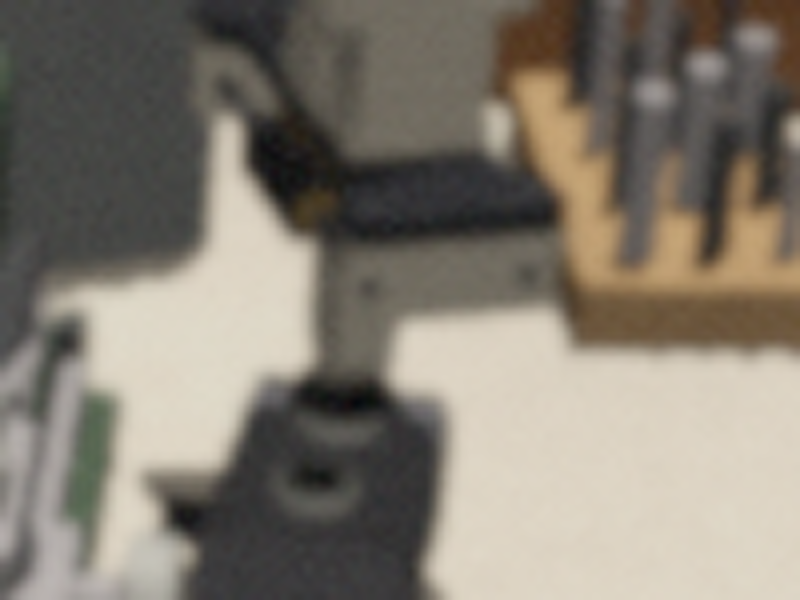

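The finger now rests on the head at (340,385), pressed hard against its stop. I'll back off in small steps to confirm the spring range.

jog_arm --steps '[{"grip":0,"linear":[0,0,-0.002],"rot":[0,0,0]},{"grip":0,"linear":[0,0,-0.002],"rot":[0,0,0]},{"grip":0,"linear":[0,0,-0.002],"rot":[0,0,0]}]'

```text
time_s: 3.62
tcp_pos: [0.4092, -0.3422, 0.0452]
tcp_rot: [0.988, 0.155, -0.0, -0.0]
force: [-1.8, 1.5, 6.8]
grip_width: 0.006
```

jog_arm --steps '[{"grip":0,"linear":[0,0,-0.003],"rot":[0,0,0]},{"grip":0,"linear":[0,0,-0.003],"rot":[0,0,0]}]'

```text
time_s: 3.88
tcp_pos: [0.4092, -0.3422, 0.0481]
tcp_rot: [0.988, 0.155, -0.0, -0.0]
force: [-1.1, -0.0, 3.1]
grip_width: 0.008
```

jog_arm --steps '[{"grip":0,"linear":[0,0,-0.003],"rot":[0,0,0]},{"grip":0,"linear":[0,0,-0.003],"rot":[0,0,0]}]'

```text
time_s: 4.12
tcp_pos: [0.4093, -0.3422, 0.0511]
tcp_rot: [0.988, 0.155, -0.0, -0.0]
force: [-1.0, 0.7, 1.5]
grip_width: 0.005
```

jog_arm --steps '[{"grip":0,"linear":[0,0,-0.06],"rot":[0,0,0]},{"grip":0,"linear":[0,0,-0.12],"rot":[0,0,0]},{"grip":0,"linear":[0,0,-0.15],"rot":[0,0,0]},{"grip":0,"linear":[0,0,-0.15],"rot":[0,0,0]}]'

```text
time_s: 4.62
tcp_pos: [0.4103, -0.3433, 0.2034]
tcp_rot: [0.988, 0.155, 0.001, 0.002]
force: [-0.8, 0.4, -0.6]
grip_width: 0.003
```

The spring reads about 5 N at 0.045 and about 2 N at 0.051, so stop went right down. The real tips therefore sit about 31 mm behind the reported TCP. Next is the guard.

```bash
cat >> h.py <<'E'
def ori(a):
    a=np.radians(a);c,s=np.cos(a),np.sin(a)
    return np.array([[s,0,c],[0,-1,0],[c,0,-s]])
E
python3 - <<'E'
from h import *
print(shift([.36,.02,.22],ori(35)))
E
```

```text
(array([ 0.0633, -0.3612, -0.0183]), array([-0.1448,  0.949 ,  0.2887]))
```

jog_arm --steps '[{"grip":0,"linear":[0.008,-0.045,-0.005],"rot":[-0.018,0.119,0.036]},{"grip":0,"linear":[0.016,-0.09,-0.01],"rot":[-0.036,0.237,0.072]},{"grip":0,"linear":[0.024,-0.135,-0.015],"rot":[-0.054,0.356,0.108]},{"grip":0,"linear":[0.032,-0.18,-0.018],"rot":[-0.072,0.475,0.144]},{"grip":0,"linear":[0.04,-0.226,-0.018],"rot":[-0.09,0.593,0.18]},{"grip":0,"linear":[0.048,-0.271,-0.018],"rot":[-0.109,0.712,0.217]},{"grip":0,"linear":[0.056,-0.316,-0.018],"rot":[-0.127,0.83,0.253]},{"grip":0,"linear":[0.063,-0.361,-0.018],"rot":[-0.145,0.949,0.289]},{"grip":0,"linear":[0.063,-0.361,-0.018],"rot":[-0.145,0.949,0.289]},{"grip":0,"linear":[0.063,-0.361,-0.018],"rot":[-0.145,0.949,0.289]}]'

```text
time_s: 5.88
tcp_pos: [0.3589, 0.0194, 0.2192]
tcp_rot: [0.888, -0.002, 0.46, -0.0]
force: [0.5, -1.7, -0.2]
grip_width: 0.006
```

Run:
```python
from h import *
s=telemetry.state();print({k:np.round(s[k],3) for k in('tcp_pos','force','qpos','tcp_rot')})
print(R.from_quat(s['tcp_rot']).as_matrix().round(2).tolist())
b,e=grab('side','side3'); save(b,'p4s',(280,120,480,270),4)
m=camera_model('side');K,T=np.array(m['K']),np.array(m['T'])
d=R.from_quat(s['tcp_rot']).apply([0,0,1])
for k in (0,.031): 
    c=(s['tcp_pos']-k*d-T[:3,3])@T[:3,:3]; u=(K@(c/c[2]))[:2]; print(u,(u-[280,120])*4)
```

```text
{'tcp_pos': array([0.359, 0.019, 0.219]), 'force': array([ 0.527, -1.701, -0.168]), 'qpos': array([-1.229, -0.699,  2.668,  1.066,  1.073, -0.154]), 'tcp_rot': array([ 0.888, -0.002,  0.46 , -0.   ])}
[[0.58, -0.0, 0.82], [-0.0, -1.0, -0.0], [0.82, -0.0, -0.58]]
[382.8849931  178.25305199] [411.53997241 233.01220797]
[396.21038649 171.50291719] [464.84154594 206.01166877]
```

View pics/p4s.png

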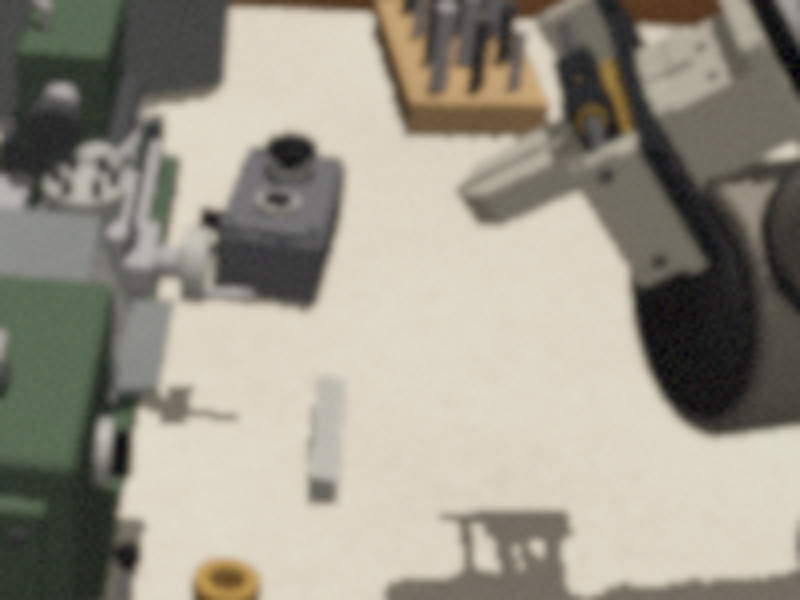

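The finger tips are at (465–490, 190–220), matching the TCP minus 31 mm, which projects to (465,206). That confirms the offset. The lip at (145,345) is clear, so I'll plan the path.

```bash
cat >> h.py <<'E'
H=np.array([.631,.190])
def plan(U):
    "tool shifts for a list of upper-tip-corner positions (mm from hinge, x z), current tool pitch, y .02"
    s=telemetry.state(); A=R.from_quat(s['tcp_rot']).as_matrix()
    for u in U:
        p=np.array([H[0]+u[0]/1e3,.02,H[1]+u[1]/1e3])+.031*A[:,2]-.0095*A[:,0]
        print(u,p.round(3),(A.T@(p-s['tcp_pos'])).round(3))
def lip(th,x=-138,z=-50.5):
    c,s=np.cos(th),np.sin(th); return (round(x*c+z*s,1),round(-x*s+z*c,1))
E
python3 - <<'E'
from h import *
plan([(-200,-40),(-200,-90),(-165,-90),(-132,-78)])
E
```

```text
(-200, -40) [0.451 0.02  0.124] [-0.025 -0.     0.13 ]
(-200, -90) [0.451 0.02  0.074] [-0.065 -0.     0.159]
(-165, -90) [0.486 0.02  0.074] [-0.045 -0.     0.187]
(-132, -78) [0.519 0.02  0.086] [-0.016 -0.     0.207]
```

jog_arm --steps '[{"grip":0,"linear":[-0.006,0,0.032],"rot":[0,0,0]},{"grip":0,"linear":[-0.012,0,0.065],"rot":[0,0,0]},{"grip":0,"linear":[-0.018,0,0.098],"rot":[0,0,0]},{"grip":0,"linear":[-0.025,0,0.13],"rot":[0,0,0]},{"grip":0,"linear":[-0.025,0,0.13],"rot":[0,0,0]},{"grip":0,"linear":[-0.025,0,0.13],"rot":[0,0,0]}]'

```text
time_s: 6.68
tcp_pos: [0.456, 0.0252, 0.137]
tcp_rot: [0.886, -0.0, 0.463, -0.011]
force: [2.0, 0.1, 0.5]
grip_width: 0.004
```

Run:
```python
from h import *
s=telemetry.state();print({k:np.round(s[k],3) for k in('tcp_pos','force','qpos','tcp_rot')})
plan([(-200,-90),(-165,-90),(-132,-78)]+[lip(t) for t in (.0,.15)])
```

```text
{'tcp_pos': array([0.456, 0.025, 0.137]), 'force': array([1.983, 0.131, 0.5  ]), 'qpos': array([-0.355,  0.225,  2.691,  2.685,  0.757, -1.427]), 'tcp_rot': array([ 0.886, -0.   ,  0.463, -0.011])}
(-200, -90) [0.451 0.021 0.075] [-0.054  0.006  0.032]
(-165, -90) [0.486 0.021 0.075] [-0.034  0.006  0.06 ]
(-132, -78) [0.519 0.021 0.087] [-0.005  0.006  0.08 ]
(np.float64(-138.0), np.float64(-50.5)) [0.513 0.021 0.114] [0.014 0.006 0.06 ]
(np.float64(-144.0), np.float64(-29.3)) [0.507 0.021 0.135] [0.028 0.005 0.043]
```

jog_arm --steps '[{"grip":0,"linear":[-0.011,0.002,0.02],"rot":[0,0,0]},{"grip":0,"linear":[-0.022,0.004,0.04],"rot":[0,0,0]},{"grip":0,"linear":[-0.034,0.006,0.06],"rot":[0,0,0]},{"grip":0,"linear":[-0.034,0.006,0.06],"rot":[0,0,0]},{"grip":0,"linear":[-0.034,0.006,0.06],"rot":[0,0,0]},{"grip":0,"linear":[-0.034,0.006,0.06],"rot":[0,0,0]}]'

```text
time_s: 7.42
tcp_pos: [0.4843, 0.0202, 0.0788]
tcp_rot: [0.885, -0.002, 0.466, -0.011]
force: [-0.3, -0.1, -0.1]
grip_width: 0.001
```

Run:
```python
from h import *
s=telemetry.state();print({k:np.round(s[k],3) for k in('tcp_pos','force','qpos','tcp_rot')})
plan([(-165,-90),(-132,-78)]+[lip(t) for t in (.0,.15)])
b,e=grab('side','side4'); save(b,'p5s',(260,130,460,270),4)
```

```text
{'tcp_pos': array([0.484, 0.02 , 0.079]), 'force': array([-0.281, -0.146, -0.135]), 'qpos': array([-0.326,  0.58 ,  2.692,  2.82 ,  1.092, -1.596]), 'tcp_rot': array([ 0.885, -0.002,  0.466, -0.011])}
(-165, -90) [0.486 0.021 0.075] [-0.002 -0.     0.004]
(-132, -78) [0.519 0.021 0.087] [ 0.026 -0.     0.024]
(np.float64(-138.0), np.float64(-50.5)) [0.513 0.021 0.114] [ 0.045 -0.001  0.004]
(np.float64(-144.0), np.float64(-29.3)) [0.507 0.021 0.135] [ 0.06  -0.001 -0.013]
```

View pics/p5s.png

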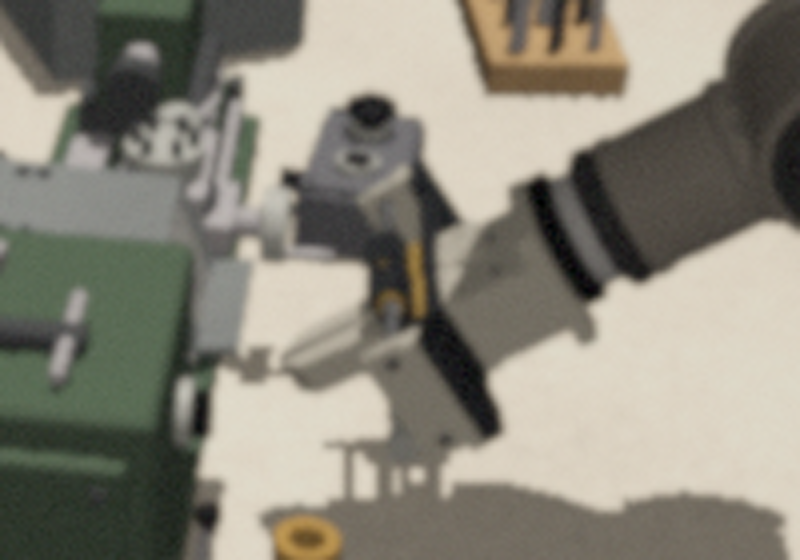

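The shut finger tip at (290,370) is just in front of and below the lip at (225,345), and the bush and bar are untouched. I'll slide it under the lip and lift.

jog_arm --steps '[{"grip":0,"linear":[0.005,0,0.012],"rot":[0,0,0]},{"grip":0,"linear":[0.012,0,0.02],"rot":[0,0,0]},{"grip":0,"linear":[0.019,0,0.024],"rot":[0,0,0]},{"grip":0,"linear":[0.019,0,0.024],"rot":[0,0,0]},{"grip":0,"linear":[0.019,0,0.024],"rot":[0,0,0]}]'

```text
time_s: 8.1
tcp_pos: [0.5146, 0.02, 0.081]
tcp_rot: [0.885, -0.002, 0.466, -0.01]
force: [-0.6, -0.5, 0.3]
grip_width: 0.004
```

Run:
```python
from h import *
s=telemetry.state();print({k:np.round(s[k],3) for k in('tcp_pos','force','qpos','tcp_rot')})
plan([lip(t) for t in (-.15,0,.15,.3,.45,.6,.8,1,1.2,1.4,1.6,1.8,1.9)])
```

```text
{'tcp_pos': array([0.515, 0.02 , 0.081]), 'force': array([-0.639, -0.488,  0.268]), 'qpos': array([-0.28 ,  0.537,  2.6  ,  2.84 ,  0.965, -1.545]), 'tcp_rot': array([ 0.885, -0.002,  0.466, -0.01 ])}
(np.float64(-128.9), np.float64(-70.6)) [0.522 0.021 0.094] [ 0.015 -0.001 -0.001]
(np.float64(-138.0), np.float64(-50.5)) [0.513 0.021 0.114] [ 0.027 -0.001 -0.02 ]
(np.float64(-144.0), np.float64(-29.3)) [0.507 0.021 0.135] [ 0.041 -0.002 -0.037]
(np.float64(-146.8), np.float64(-7.5)) [0.504 0.021 0.157] [ 0.057 -0.002 -0.051]
(np.float64(-146.2), np.float64(14.6)) [0.505 0.021 0.179] [ 0.076 -0.003 -0.063]
(np.float64(-142.4), np.float64(36.2)) [0.509 0.021 0.201] [ 0.096 -0.003 -0.073]
(np.float64(-132.4), np.float64(63.8)) [0.519 0.021 0.228] [ 0.124 -0.004 -0.08 ]
(np.float64(-117.1), np.float64(88.8)) [0.534 0.021 0.253] [ 0.153 -0.004 -0.081]
(np.float64(-97.1), np.float64(110.3)) [0.554 0.021 0.275] [ 0.182 -0.004 -0.077]
(np.float64(-73.2), np.float64(127.4)) [0.578 0.021 0.292] [ 0.21  -0.004 -0.067]
(np.float64(-46.4), np.float64(139.4)) [0.605 0.021 0.304] [ 0.235 -0.005 -0.052]
(np.float64(-17.8), np.float64(145.9)) [0.633 0.021 0.311] [ 0.256 -0.004 -0.032]
(np.float64(-3.2), np.float64(146.9)) [0.648 0.021 0.312] [ 0.266 -0.004 -0.02 ]
```

jog_arm --steps '[{"grip":0,"linear":[0.004,0,-0.001],"rot":[0,0,0]},{"grip":0,"linear":[0.008,0,-0.003],"rot":[0,0,0]},{"grip":0,"linear":[0.012,0,-0.006],"rot":[0,0,0]},{"grip":0,"linear":[0.016,0,-0.009],"rot":[0,0,0]},{"grip":0,"linear":[0.02,0,-0.012],"rot":[0,0,0]},{"grip":0,"linear":[0.024,0,-0.015],"rot":[0,0,0]},{"grip":0,"linear":[0.028,0,-0.019],"rot":[0,0,0]},{"grip":0,"linear":[0.034,0,-0.024],"rot":[0,0,0]},{"grip":0,"linear":[0.041,-0.001,-0.031],"rot":[0,0,0]}]'

```text
time_s: 9.22
tcp_pos: [0.5108, 0.02, 0.1306]
tcp_rot: [0.886, -0.002, 0.464, -0.011]
force: [-4.0, -1.2, -2.0]
grip_width: 0.002
```

jog_arm --steps '[{"grip":0,"linear":[0.008,0,-0.007],"rot":[0,0,0]},{"grip":0,"linear":[0.016,0,-0.014],"rot":[0,0,0]},{"grip":0,"linear":[0.025,0,-0.02],"rot":[0,0,0]},{"grip":0,"linear":[0.035,-0.001,-0.026],"rot":[0,0,0]},{"grip":0,"linear":[0.045,-0.001,-0.031],"rot":[0,0,0]},{"grip":0,"linear":[0.055,-0.001,-0.036],"rot":[0,0,0]},{"grip":0,"linear":[0.069,-0.001,-0.04],"rot":[0,0,0]},{"grip":0,"linear":[0.083,-0.002,-0.043],"rot":[0,0,0]}]'

```text
time_s: 10.22
tcp_pos: [0.5237, 0.0198, 0.2251]
tcp_rot: [0.885, -0.002, 0.466, -0.01]
force: [-1.3, 0.2, -1.3]
grip_width: 0.001
```

Run:
```python
from h import *
s=telemetry.state();print({k:np.round(s[k],3) for k in('tcp_pos','force','qpos','tcp_rot')})
plan([lip(t) for t in (.8,1,1.2,1.4,1.6,1.8,1.9)])
b,e=grab('side','side5'); save(b,'p6s',(230,90,430,240),4)
```

```text
{'tcp_pos': array([0.524, 0.02 , 0.225]), 'force': array([-1.299,  0.233, -1.263]), 'qpos': array([-0.268, -0.009,  2.388,  2.229,  0.299, -0.822]), 'tcp_rot': array([ 0.885, -0.002,  0.466, -0.01 ])}
(np.float64(-132.4), np.float64(63.8)) [0.519 0.021 0.228] [-0.    -0.001 -0.006]
(np.float64(-117.1), np.float64(88.8)) [0.534 0.021 0.253] [ 0.029 -0.001 -0.008]
(np.float64(-97.1), np.float64(110.3)) [0.554 0.021 0.275] [ 0.058 -0.002 -0.003]
(np.float64(-73.2), np.float64(127.4)) [0.578 0.021 0.292] [ 0.086 -0.002  0.007]
(np.float64(-46.4), np.float64(139.4)) [0.605 0.021 0.304] [ 0.111 -0.002  0.022]
(np.float64(-17.8), np.float64(145.9)) [0.633 0.021 0.311] [ 0.133 -0.002  0.042]
(np.float64(-3.2), np.float64(146.9)) [0.648 0.021 0.312] [ 0.142 -0.002  0.053]
```

View pics/p6s.png

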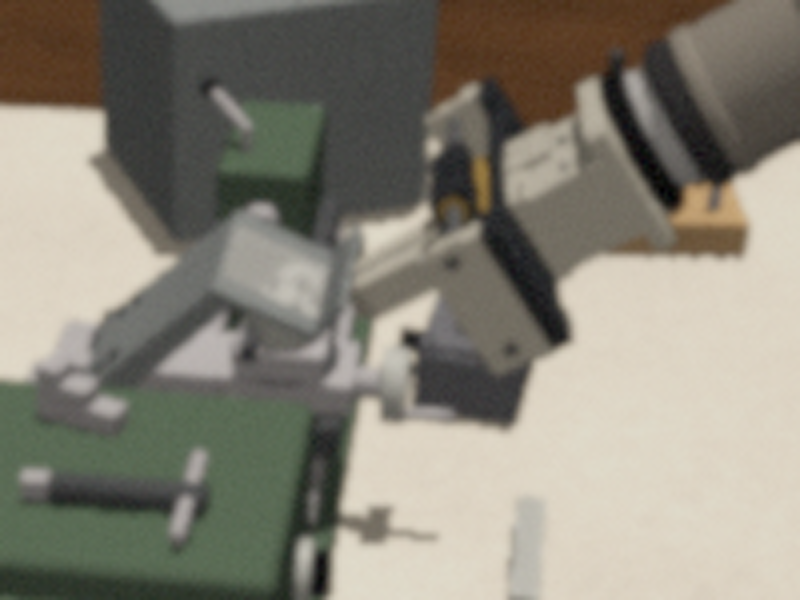

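The guard is up about 0.8 rad with the tip against the underside of the lip at (345,285), and the contact force is small. I'll continue along the arc.

jog_arm --steps '[{"grip":0,"linear":[0.008,0,-0.001],"rot":[0,0,0]},{"grip":0,"linear":[0.015,0,-0.001],"rot":[0,0,0]},{"grip":0,"linear":[0.022,0,-0.002],"rot":[0,0,0]},{"grip":0,"linear":[0.029,-0.001,-0.002],"rot":[0,0,0]},{"grip":0,"linear":[0.036,-0.001,-0.001],"rot":[0,0,0]},{"grip":0,"linear":[0.043,-0.001,0],"rot":[0,0,0]},{"grip":0,"linear":[0.05,-0.001,0.001],"rot":[0,0,0]},{"grip":0,"linear":[0.058,-0.002,0.003],"rot":[0,0,0]},{"grip":0,"linear":[0.058,-0.002,0.003],"rot":[0,0,0]}]'

```text
time_s: 11.4
tcp_pos: [0.5559, 0.0105, 0.2708]
tcp_rot: [0.884, 0.003, 0.468, -0.02]
force: [-0.1, -0.2, 0.2]
grip_width: 0.003
```

Run:
```python
from h import *
s=telemetry.state();print({k:np.round(s[k],3) for k in('tcp_pos','force','qpos','tcp_rot')})
plan([lip(t) for t in (1.2,1.4,1.6,1.8,1.9,2)])
b,e=grab('side','side6');W=world('side',e)
m=(W[...,2]>.26)&(W[...,0]>.5)&(W[...,0]<.68)&(W[...,1]>-.03)&(W[...,1]<.085)
print(m.sum()); q=W[m]; 
for z in np.arange(.26,.36,.01):
    k=abs(q[:,2]-z)<.005
    if k.any(): print(round(z,3),k.sum(),np.percentile(q[k,0],[2,50,98]).round(3))
```

```text
{'tcp_pos': array([0.556, 0.011, 0.271]), 'force': array([-0.068, -0.194,  0.186]), 'qpos': array([-0.299, -0.044,  2.247,  1.599,  0.283, -0.189]), 'tcp_rot': array([ 0.884,  0.003,  0.468, -0.02 ])}
(np.float64(-97.1), np.float64(110.3)) [0.554 0.021 0.275] [ 0.002 -0.011 -0.003]
(np.float64(-73.2), np.float64(127.4)) [0.578 0.021 0.292] [ 0.03  -0.011  0.007]
(np.float64(-46.4), np.float64(139.4)) [0.605 0.021 0.304] [ 0.055 -0.011  0.022]
(np.float64(-17.8), np.float64(145.9)) [0.633 0.021 0.311] [ 0.076 -0.01   0.042]
(np.float64(-3.2), np.float64(146.9)) [0.648 0.021 0.312] [ 0.085 -0.01   0.054]
(np.float64(11.5), np.float64(146.5)) [0.663 0.021 0.311] [ 0.093 -0.009  0.066]
1010
0.26 16 [0.599 0.605 0.612]
0.27 41 [0.594 0.604 0.611]
0.28 45 [0.522 0.597 0.605]
0.29 630 [0.517 0.569 0.598]
0.3 87 [0.501 0.518 0.541]
0.31 140 [0.502 0.522 0.538]
0.32 51 [0.5   0.505 0.511]
```

jog_arm --steps '[{"grip":0,"linear":[0.008,0,0.002],"rot":[0,0,0]},{"grip":0,"linear":[0.016,0,0.004],"rot":[0,0,0]},{"grip":0,"linear":[0.023,0,0.007],"rot":[0,0,0]},{"grip":0,"linear":[0.03,0,0.01],"rot":[0,0,0]},{"grip":0,"linear":[0.037,0,0.014],"rot":[0,0,0]},{"grip":0,"linear":[0.043,0,0.018],"rot":[0,0,0]},{"grip":0,"linear":[0.049,0,0.022],"rot":[0,0,0]},{"grip":0,"linear":[0.055,0,0.026],"rot":[0,0,0]},{"grip":0,"linear":[0.055,0,0.026],"rot":[0,0,0]}]'

```text
time_s: 12.58
tcp_pos: [0.607, 0.0074, 0.3026]
tcp_rot: [0.884, 0.005, 0.466, -0.023]
force: [-0.2, 0.3, 0.2]
grip_width: 0.004
```

```bash
cat > g.py <<'E'
from h import *
s=telemetry.state();print({k:np.round(s[k],3) for k in('tcp_pos','force','qpos','tcp_rot')})
plan([lip(t) for t in (1.6,1.8,1.9,2)])
b,e=grab('side','side7');W=world('side',e)
m=(W[...,2]>.22)&(W[...,0]>.5)&(W[...,0]<.75)&(W[...,1]>-.03)&(W[...,1]<.085)
q=W[m]
for z in np.arange(.22,.36,.01):
    k=abs(q[:,2]-z)<.005
    if k.any(): print(round(z,3),k.sum(),np.percentile(q[k,0],[2,50,98]).round(3))
E
python3 g.py
```

```text
{'tcp_pos': array([0.607, 0.007, 0.303]), 'force': array([-0.15 ,  0.317,  0.159]), 'qpos': array([-0.268,  0.009,  2.085,  1.216,  0.283,  0.226]), 'tcp_rot': array([ 0.884,  0.005,  0.466, -0.023])}
(np.float64(-46.4), np.float64(139.4)) [0.605 0.022 0.304] [-0.    -0.014 -0.002]
(np.float64(-17.8), np.float64(145.9)) [0.633 0.022 0.311] [ 0.021 -0.014  0.018]
(np.float64(-3.2), np.float64(146.9)) [0.648 0.022 0.312] [ 0.03  -0.013  0.029]
(np.float64(11.5), np.float64(146.5)) [0.663 0.022 0.311] [ 0.038 -0.013  0.042]
0.22 31 [0.624 0.633 0.638]
0.23 67 [0.625 0.633 0.641]
0.24 65 [0.624 0.634 0.641]
0.25 67 [0.625 0.635 0.643]
0.26 65 [0.624 0.635 0.642]
0.27 36 [0.629 0.636 0.642]
0.28 34 [0.629 0.635 0.642]
0.29 32 [0.629 0.635 0.641]
0.3 141 [0.623 0.632 0.641]
0.31 189 [0.601 0.613 0.625]
0.32 92 [0.563 0.588 0.604]
0.33 128 [0.548 0.583 0.592]
0.34 189 [0.539 0.573 0.594]
0.35 85 [0.541 0.555 0.565]
```

jog_arm --steps '[{"grip":0,"linear":[0.006,0,0.005],"rot":[0,0,0]},{"grip":0,"linear":[0.011,0,0.009],"rot":[0,0,0]},{"grip":0,"linear":[0.016,0,0.014],"rot":[0,0,0]},{"grip":0,"linear":[0.021,0,0.019],"rot":[0,0,0]},{"grip":0,"linear":[0.026,0,0.025],"rot":[0,0,0]},{"grip":0,"linear":[0.03,0,0.03],"rot":[0,0,0]},{"grip":0,"linear":[0.03,0,0.03],"rot":[0,0,0]},{"grip":0,"linear":[0.03,0,0.03],"rot":[0,0,0]},{"grip":0,"linear":[0.03,0,0.03],"rot":[0,0,0]}]'

```text
time_s: 13.75
tcp_pos: [0.6481, 0.0062, 0.3122]
tcp_rot: [0.885, 0.006, 0.466, -0.025]
force: [-0.2, -0.3, -0.0]
grip_width: 0.003
```

```bash
python3 g.py
```

```text
{'tcp_pos': array([0.648, 0.006, 0.312]), 'force': array([-0.161, -0.291, -0.005]), 'qpos': array([-0.244,  0.077,  1.98 ,  1.08 ,  0.283,  0.379]), 'tcp_rot': array([ 0.885,  0.006,  0.466, -0.025])}
(np.float64(-46.4), np.float64(139.4)) [0.605 0.022 0.304] [-0.031 -0.017 -0.03 ]
(np.float64(-17.8), np.float64(145.9)) [0.633 0.022 0.311] [-0.01  -0.016 -0.01 ]
(np.float64(-3.2), np.float64(146.9)) [0.648 0.022 0.312] [-0.001 -0.015  0.001]
(np.float64(11.5), np.float64(146.5)) [0.663 0.022 0.311] [ 0.007 -0.015  0.013]
0.22 64 [0.639 0.655 0.66 ]
0.23 120 [0.645 0.659 0.665]
0.24 134 [0.65  0.664 0.671]
0.25 134 [0.657 0.671 0.677]
0.26 137 [0.665 0.677 0.684]
0.27 124 [0.672 0.682 0.689]
0.28 52 [0.677 0.689 0.694]
0.29 23 [0.681 0.686 0.69 ]
0.3 18 [0.676 0.68  0.684]
0.31 20 [0.668 0.673 0.676]
0.32 29 [0.657 0.659 0.668]
0.33 154 [0.606 0.662 0.668]
0.34 202 [0.592 0.668 0.675]
0.35 113 [0.58  0.604 0.62 ]
```

The hood now leans back about 30°, so the guard is at about 2.13 rad and on its stop. I'll pull back clear of it.

jog_arm --steps '[{"grip":0,"linear":[0,0,-0.02],"rot":[0,0,0]},{"grip":0,"linear":[0,0,-0.05],"rot":[0,0,0]},{"grip":0,"linear":[0,0,-0.08],"rot":[0,0,0]},{"grip":0,"linear":[0,0,-0.11],"rot":[0,0,0]},{"grip":0,"linear":[0,0,-0.11],"rot":[0,0,0]},{"grip":0,"linear":[0,0,-0.11],"rot":[0,0,0]},{"grip":0,"linear":[0,0,-0.11],"rot":[0,0,0]},{"grip":0,"linear":[0,0,-0.11],"rot":[0,0,0]}]'

```text
time_s: 14.8
tcp_pos: [0.558, 0.0009, 0.3734]
tcp_rot: [0.885, 0.006, 0.465, -0.025]
force: [-0.5, 0.5, 0.1]
grip_width: 0.008
```

```bash
python3 g.py
python3 - <<'E'
from h import *
b,e=grab('side','side8'); save(b,'end',s=1.42)
W=world('side',e); z=np.load('side0.npz'); D=np.abs(z['im'].astype(int)-b).sum(2)
print(telemetry.state()['dq'].round(3))
E
```

```text
{'tcp_pos': array([0.558, 0.001, 0.373]), 'force': array([-0.481,  0.464,  0.084]), 'qpos': array([-0.346, -0.181,  2.033,  0.774,  0.485,  0.667]), 'tcp_rot': array([ 0.885,  0.006,  0.465, -0.025])}
(np.float64(-46.4), np.float64(139.4)) [0.605 0.022 0.304] [-0.031 -0.016  0.079]
(np.float64(-17.8), np.float64(145.9)) [0.633 0.022 0.311] [-0.009 -0.016  0.099]
(np.float64(-3.2), np.float64(146.9)) [0.648 0.022 0.312] [-0.    -0.015  0.11 ]
(np.float64(11.5), np.float64(146.5)) [0.663 0.022 0.311] [ 0.008 -0.015  0.122]
0.22 63 [0.64  0.655 0.66 ]
0.23 125 [0.645 0.658 0.664]
0.24 139 [0.651 0.665 0.672]
0.25 129 [0.657 0.67  0.677]
0.26 136 [0.663 0.677 0.684]
0.27 123 [0.671 0.683 0.69 ]
0.28 52 [0.676 0.689 0.694]
0.29 25 [0.681 0.686 0.69 ]
0.3 21 [0.674 0.678 0.683]
0.31 16 [0.666 0.671 0.674]
0.32 29 [0.657 0.66  0.669]
0.33 135 [0.657 0.663 0.67 ]
0.34 121 [0.665 0.67  0.676]
[-0.001 -0.004 -0.002 -0.002  0.002  0.002]
```

View pics/end.png

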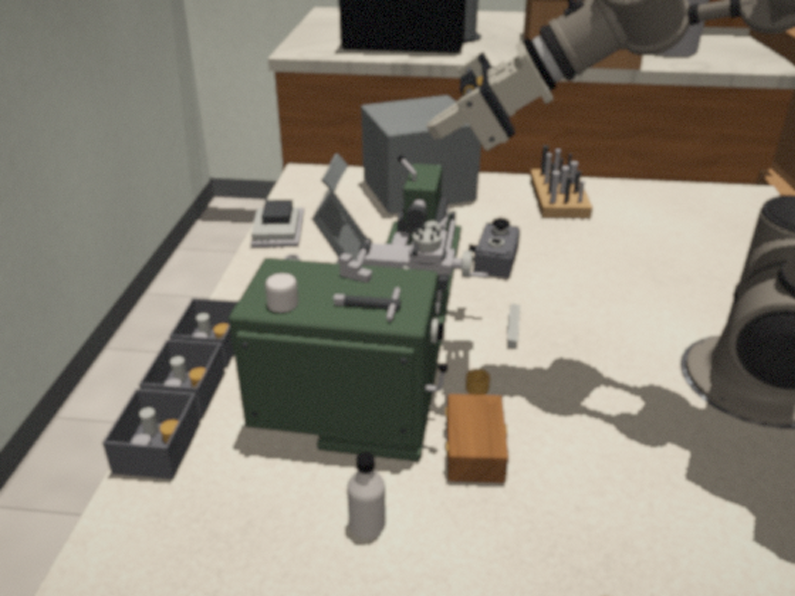

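The guard lies back on its stop, with the hood at (340,225) and the lip at (335,165). The arm is clear at (435,125). The key, cap, jaw, bush, bar and oiler are at the same pixels as at the start, and the stop button is up.

```bash
python3 -c "
from h import *
print(sign_off())"
```

```text
the job is handed in; nothing more can be done
None
```

The stop button was pressed right down with the guard shut. The guard was then pushed up by its lip and now lies back on its stop by itself. I handed the job in after about 15 s of robot time; the hand-in gives no verdict.

**Final checks**
- **Stop button:** the force fell from about 7 N to 3 N to 1.5 N over the last 6 mm as I backed off, which fits its spring. It is up again in the last picture.
- **Guard:** with the robot clear, depth puts it at about 2.13 rad, unchanged from before I pulled back. The wrist force stayed at about 5 N or less at each check while lifting; peaks between checks were not recorded.
- **Surroundings:** the start button was never approached. In the last picture the loose things and the carriage look where they were at the start, judged by eye only. The robot touches nothing.

**What disagreed**
- **Fingertip position:** the real tips sit about 31 mm behind the reported TCP, so my first press stopped in the air above the button. Pictures and contact force showed the offset, and I corrected for it.
- **Press force:** after that correction the press reached about 40 N on the wrist at the button's end stop, more than intended. That load went through the fingertips, not the gripper body.
- **Joint limits:** the elbow and wrist ran close to their limits on the way. The tool drifted up to about 15 mm sideways while lifting, but it stayed on the lip.

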